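Turn the oat biscuit over onto the chopping board

ROBOT

A 6-joint arm with a two-finger parallel gripper is mounted at the origin on a cart in front of the work surface, level with it; the furniture and walls round the work are solid. World frame = base frame: x ahead of the robot, y to its left, z up, the work surface at z = 0. Lengths are in mm, angles in rad, forces in N, time in s.
With the tool pointing down it reaches from about 275 to 775 mm from the base axis. Payload 14.6 kg.
Tool frame: the origin (TCP) lies at the very end of the fingers, on their centre line; the grasp point (between the pads) lies 19 mm behind it; z points along the fingers, y is the line along which they close (so a half turn about z gives the same grasp; the last joint's range is limited). The gripper opens to 85 mm and grips with 20 to 120 N. Pads are 22 mm wide; open, the fingers measure 114 mm over their backs; the gripper's body (76 mm by 85 mm) begins 54 mm behind the grasp point. The pads swing forward as they close: fully open they stand 13 mm farther back than shut.
Start: joints at [-1.337, 0.263, -0.048, 1.259, 0, 1.415], TCP at [199.01, -485.822, 231.278] pointing down, gripper open.
Joint ranges: [-2.65, 2.65], [-0.89, 1.7], [-1.18, 1.37], [-2.13, 2.11], [-1.35, 1.29], [-3.14, 3.14]. Speed limits (rad/s): [1.89, 1.89, 2.57, 2.79, 3.14, 3.14].

INTERFACE

Orientations are given as a unit quaternion [x, y, z, w].
In Python, from bench import robot gives the robot as it stands.
- The arm moves only by the shell command python3 nudge.py 'ROWS' [FORCE]. ROWS is a JSON list of rows, 1 to 8 of them, each of 5 numbers: the finger opening in mm, then dx, dy, dz in mm, then a turn about the tool's z in rad; each row is the pose to reach, as a shift and turn from the pose commanded when the command began, along the tool's axes at that moment; what a row does not reach only later rows make up. A row lasts 1/8 s, in which the tool goes at most 62.5 mm and 0.188 rad, less where a joint would pass 70% of its speed; a pose out of reach is approached as far as the arm can. The fingers move at their own pace and stop on an object; FORCE is the grip in N (left out, the last holds). Time passes only in rows, so rows that do not move let the fingers close. It prints the time, the measured TCP pose, the force, the opening and the grip force at its end.
- robot.sense(): the state, without advancing time (a new reading comes with each control period).
- robot.snapshot(name): name is "scene" or "top" or "wrist"; returns the picture (480x640x3 uint8, blue, green, red); there is no depth.
- robot.get_calibration(name): a dict with "mtx" (3x3 intrinsics, pixels), "R" (3x3) and "t" (3): a world point X has camera coordinates R X + t. Camera axes: x right, y down, z forward; pixel columns grow to the right and rows downward; lengths in mm; the calibration is good to about 2 mm. The wrist camera is an equidistant fisheye: a pixel r from the principal point sees the ray r / f radians off the axis. A picture is of the moment at which its call begins: read the wrist's pose just before it. get_calibration takes no time and is no camera call; for the wrist camera it gives the pose at the moment of the call.
- robot.close_job(): hands the job in; it is judged then, once.
The state is a dict: "time": time; "joint_positions": joint angles; "qd": joint speeds; "effort": joint torques, N m; "tcp_pos": TCP position; "orientation": TCP orientation; "ft_force": force on the tool from outside, world axes, zero at the start; "ft_torque": the same for the moment, N m; "grip_width": finger opening in mm; "grip_force": force on a finger pad.
Only numpy, scipy, OpenCV 4.12 (cv2) and the standard library are available. Lean on these libraries where they do the work, as an engineer would, in place of code of your own. Each camera call takes 0.05 s, during which the arm holds its last target. There are 200 camera calls.

TASK

Using the turner, flip the big oat biscuit over from the baking mat onto the chopping board, so that it lies flat and wholly on the board with its dark underside up. The salt shaker stands where the biscuit will land, so first move it out of the way, set it down and leave it standing. Never touch the biscuit with the gripper, do not disturb the mug, tin or candle, and finally lay the turner down flat, clear of the biscuit.

Things in the scene. Friction and masses are not known exactly. Their poses are not given: they have to be found in the camera images.
- board: wooden chopping board, 230 (its x) x 340 (its y) x 22 (z) mm, fixed to the worktop. Origin: centre of its underside, on the worktop. Its -y end (a 230 mm wide upright edge at y = -170 mm in its frame) faces the baking mat and can serve as a stop for the biscuit
- baking_mat: dull red silicone baking mat, 200 (x) x 210 (y) x 2 mm, fixed flat on the worktop, axes parallel to the board's, butting against the board's -y end. Origin: centre of its underside
- biscuit: hard round oat biscuit, 112 mm across, 16 mm thick, 63 to 126 g, starts pale face up on the mat, 10 to 60 mm from the board's -y end. Rims bevelled: each flat face is 94 mm across, each bevel 5 mm high and 9 mm wide, so a thin blade can slip under. Origin: centre of its dark (under) face; z points from the dark to the flaky pale face (down once turned over)
- turner: steel turner, wooden grip, 0.2 kg, lying on its flat blade, grip in the air. Origin: centre of the blade's underside; x towards the blade's front edge, z up. Blade 2.5 mm thick, 80 mm wide, x = -45 to +50 mm; a thin neck cranks up to the grip, a level bar 20 mm wide (y), z = 38 to 62 mm, x = -178 to -83 mm. Balances at about x = -25 mm
- turner_grip (a point): good point to grasp the turner: on the centreline of the wooden grip, at x = -110, z = 50 mm in the turner's frame; pinch across the 20 mm width (the turner's y); axes as the turner's
- turner_tip (a point): middle of the blade's front edge, at its underside: x = +50, z = 0 mm in the turner's frame
- salt_shaker: salt shaker with a grey cap, 44 mm across its lower 70 mm, 90 mm tall, loose, standing upright on the board near its -y end. Origin: centre of its underside; z up
- storage_tin: open black storage tin, 102 mm across, 65 mm tall, loose, standing on the board's far half (board +y); leave alone. Origin: centre of its underside, z up
- mug: cream mug, 78 mm across, 101 mm tall, with a handle, 116 mm long over the handle (its y; handle to -y, bowl centred at y = +19 mm), loose, standing beside the mat on the side away from the robot; leave alone. Origin: centre of its footprint, handle included, at its underside, z up
- candle: light blue candle jar, 78 mm across, 70 mm tall, loose, standing near the turner's blade; leave alone. Origin: centre of its underside, z up

How it is judged:
By the outcome, as a careful person would: the job done as asked, in the order asked, and still so for the second after the job is handed in, with the robot touching nothing.
It also fails if it takes over 61 s, if anything falls off the work surface, if the arm or the gripper's body presses on something with over 40 N, if the wrist force passes 120 N, or if a joint passes its speed limit or range.

## Working session

There is one attempt and no reset: what is moved stays moved. The work goes in short steps, Python scripts to look and compute and a shell command to move; the robot and the scene stay as the last step left them, time stands still between calls to the robot, and variables do not carry over. Pictures are saved under pics/ and viewed, at most 10 in all, crops included, and the job is handed in when it is done.

```bash
ls; mkdir -p pics; python3 - <<'E'
from bench import robot
import cv2
for n in ("scene","top"):
    cv2.imwrite(f"pics/{n}0.png",robot.snapshot(n))
    c=robot.get_calibration(n); print(n,c["mtx"],c["R"],c["t"])
s=robot.sense(); print(s)
E
```

```text
bench.py
nudge.py
pics
scene [[557.81515819   0.         315.40772695]
 [  0.         557.81515819 229.89677209]
 [  0.           0.           1.        ]] [[-0.78309471 -0.62140555  0.02485609]
 [-0.37818768  0.44410201 -0.81224841]
 [ 0.49369703 -0.6454677  -0.58278186]] [ 443.62512707  270.17897624 1115.30588099]
top [[512.14746624   0.         324.6223802 ]
 [  0.         512.14746624 234.19638352]
 [  0.           0.           1.        ]] [[ 0.00761319 -0.99989265 -0.01251934]
 [-0.99488963 -0.00631337 -0.1007709 ]
 [ 0.10068104  0.01322255 -0.99483089]] [  12.6964551   573.88277772 1127.01265848]
{'time': 0.1, 'joint_positions': array([-1.33732233e+00,  2.63486924e-01, -4.88533382e-02,  1.25937880e+00,
       -9.23874517e-06,  1.41549545e+00]), 'qd': array([ 3.72846619e-05, -1.64418179e-03,  1.52449490e-03,  5.20091528e-04,
       -4.81906474e-04,  5.22437221e-04]), 'effort': array([ 3.57235818e-03, -6.38575959e+01,  3.85065401e+01,  9.90298897e-03,
       -8.36782488e-05,  6.04142929e-05]), 'tcp_pos': array([ 198.94259543, -485.59940566,  230.87443088]), 'orientation': array([ 9.81166074e-01,  1.93165529e-01, -2.26445904e-05, -4.60836361e-04]), 'ft_force': array([0.90744992, 0.3416358 , 0.27683766]), 'ft_torque': array([-0.03164968,  0.01522484,  0.02668179]), 'grip_force': 0.0, 'grip_width': 85.22143804666194}
```
View pics/top0.png

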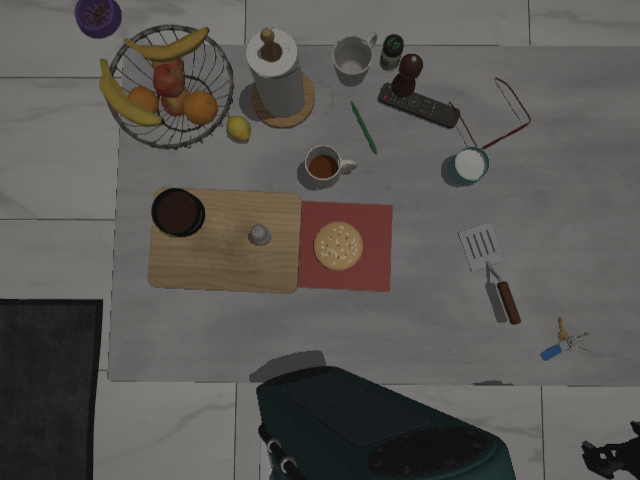

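View pics/scene0.png

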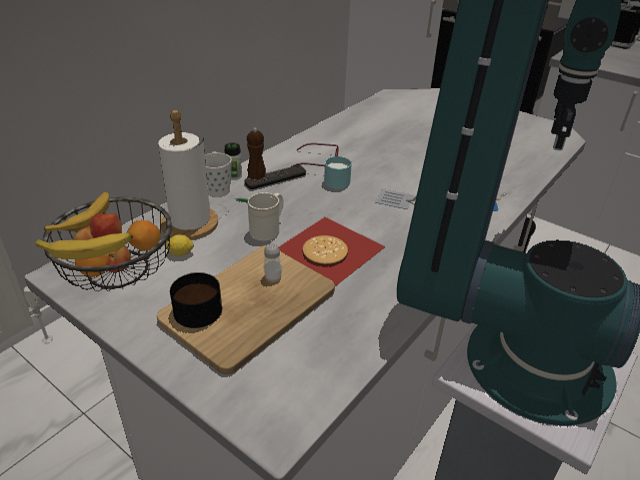

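The top view shows the board at (150-300, 190-292), the shaker at (260,234), the mat at (300-393, 203-290) and the biscuit at (339,246). It also shows the turner blade at (482,247) with its grip at (509,302), and the candle at (470,166). The scene view agrees with this. I'll enlarge both areas next.

```bash
python3 - <<'E'
import cv2
i=cv2.imread("pics/top0.png"); i=cv2.convertScaleAbs(i,alpha=1.6)
cv2.imwrite("pics/c1.png",cv2.resize(i[175:305,140:405],None,fx=3,fy=3,interpolation=cv2.INTER_CUBIC))
cv2.imwrite("pics/c2.png",cv2.resize(i[215:330,450:540],None,fx=5,fy=5,interpolation=cv2.INTER_CUBIC))
E
```

View pics/c1.png

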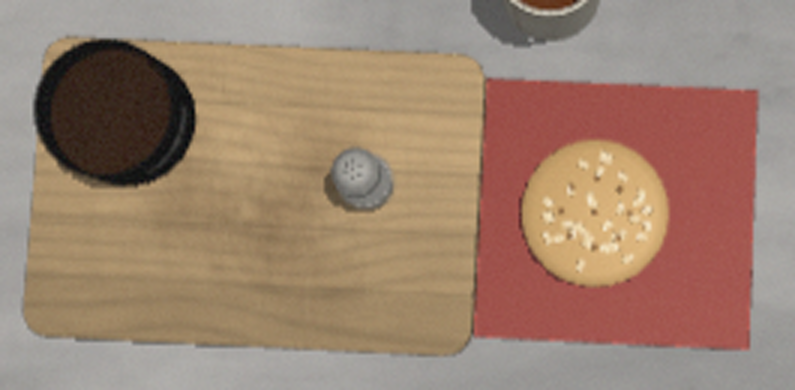

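View pics/c2.png

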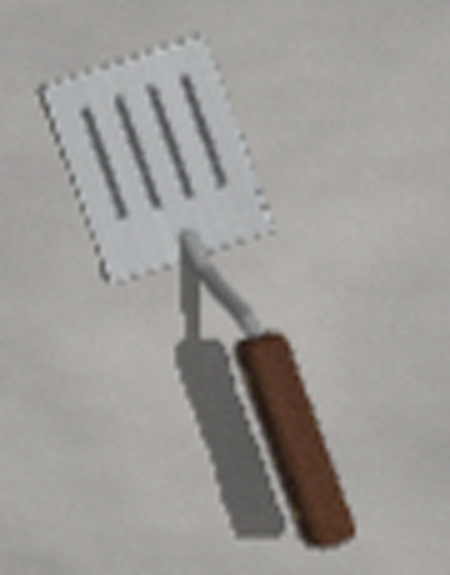

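```bash
cat > h.py <<'E'
from bench import robot
import numpy as np
def px2w(n,uv,z):
    c=robot.get_calibration(n); R,t=np.array(c["R"]),np.array(c["t"])
    C=-R.T@t; d=R.T@np.linalg.solve(c["mtx"],[*uv,1]); return C+d*(z-C[2])/d[2]
def w2px(n,X):
    c=robot.get_calibration(n); p=c["mtx"]@(np.array(c["R"])@np.array(X)+c["t"]); return p[:2]/p[2]
def tool(): # world->tool matrix columns
    from scipy.spatial.transform import Rotation as Q
    s=robot.sense(); return s["tcp_pos"],Q.from_quat(s["orientation"]).as_matrix(),s
E
python3 - <<'E'
from h import *
np.set_printoptions(precision=1,suppress=True)
A=lambda u,v,z:px2w("top",(u/3+140,v/3+175),z)
B=lambda u,v,z:px2w("top",(u/5+450,v/5+215),z)
c=robot.get_calibration("top");print("cam",-c["R"].T@c["t"])
m=[A(486,79,2),A(758,91,2),A(749,349,2),A(473,337,2)]
print("mat",m,np.mean(m,0)); e=m[2]-m[1];print(np.linalg.norm(e),np.degrees(np.arctan2(e[1],e[0])));e=m[1]-m[0];print(np.linalg.norm(e),np.degrees(np.arctan2(e[1],e[0])))
print("board top edges",A(60,38,22),A(470,55,22),A(35,338,22),A(460,355,22),A(486,70,22),A(471,340,22))
print("bisc",A(595,213,10),A(521,213,10),A(669,213,10))
print("shaker",A(357,168,112),A(359,178,92))
b=[B(42,90,2.5),B(202,37,2.5),B(272,232,2.5),B(107,282,2.5)]
print("blade",b,np.mean(b,0)); f=(b[0]+b[1])/2-(b[2]+b[3])/2; print(np.linalg.norm(f),np.linalg.norm(b[0]-b[1]),np.degrees(np.arctan2(f[1],f[0])))
g=[(B(237,345,62)+B(285,335,62))/2,(B(310,545,62)+B(355,530,62))/2]; print("grip",g); f=g[0]-g[1]; print(np.linalg.norm(f),np.degrees(np.arctan2(f[1],f[0])))
p,M,s=tool();print(p,M)
E
```

```text
cam [ 457.4    1.4 1179.2]
mat [array([653. ,  70.3,   2. ]), array([ 644.8, -140.3,    2. ]), array([ 446.5, -132.3,    2. ]), array([453.9,  77.8,   2. ])] [549.6 -31.1   2. ]
198.5123652976651 177.69813342549284
210.73550099029063 -92.23645396465342
board top edges [679.7 396.5  22. ] [668.2  81.6  22. ] [450.7 406.2  22. ] [440.5  86.1  22. ] [656.7  69.2  22. ] [451.7  78.   22. ]
bisc [548.8 -14.6  10. ] [548.4  41.8  10. ] [549.1 -71.   10. ]
shaker [571.3 153.4 112. ] [566.2 154.7  92. ]
blade [array([ 581.2, -291. ,    2.5]), array([ 606.2, -365. ,    2.5]), array([ 516.5, -394.6,    2.5]), array([ 493.2, -318.9,    2.5])] [ 549.3 -342.4    2.5]
93.40348456588288 78.11582017688946 17.963872066880334
grip [array([ 466.8, -368.6,   62. ]), array([ 382.7, -396.8,   62. ])]
88.75708491646922 18.561157272217525
[ 198.9 -485.6  230.9] [[ 0.9  0.4 -0. ]
 [ 0.4 -0.9  0. ]
 [ 0.  -0.  -1. ]]
```

The mat measures 198.5 x 210.7 mm, the blade 93 x 78 and the biscuit 113, all close to the given sizes. The first job is to go above the shaker with the tool yawed along the board's y.

```bash
cat >> h.py <<'E'
def go(x,y,z,yaw=None):
    p,M,s=tool(); cy=np.arctan2(M[1,0],M[0,0]); d=M.T@(np.array([x,y,z])-p)
    print("d",d.round(1),"turn",None if yaw is None else round(-((yaw-cy+np.pi)%(2*np.pi)-np.pi),3),"at",p.round(1),"yaw",cy.round(3),"q6",s["joint_positions"][5].round(2),"F",np.round(s["ft_force"],1),"t",s["time"],"w",round(s["grip_width"],1))
E
python3 -c "
from h import *
go(568,154,200,1.53)"
```

```text
d [ 584.  -451.9   31.4] turn -1.141 at [ 198.9 -485.6  230.9] yaw 0.389 q6 1.42 F [0.9 0.3 0.3] t 0.1 w 85.2
```

```bash
python3 nudge.py '[[85,584,-452,20,-1.14],[85,584,-452,20,-1.14],[85,584,-452,20,-1.14],[85,584,-452,20,-1.14],[85,584,-452,20,-1.14],[85,584,-452,20,-1.14],[85,584,-452,20,-1.14],[85,584,-452,20,-1.14]]' 40
python3 -c "
from h import *
go(568,154,140,1.53)"
```

```text
time: 1.1
tcp_pos: [449.4, -50.9, 217.7]
orientation: [0.722, 0.692, 0.0, 0.0]
ft_force: [1.5, 0.1, -0.2]
grip_width: 84.8
grip_force: 0.0
d [209.6 109.9  77.7] turn -0.001 at [449.4 -50.9 217.7] yaw 1.529 q6 1.32 F [ 1.5  0.1 -0.2] t 1.1 w 84.8
```

```bash
python3 nudge.py '[[85,209,110,75,0],[85,209,110,75,0],[85,209,110,75,0],[85,209,110,75,0],[85,209,110,75,0],[85,209,110,75,0]]'
python3 - <<'E'
from h import *
import cv2
go(568,154,52,1.53)
i=robot.snapshot("top"); i=cv2.convertScaleAbs(i,alpha=1.6)
w=robot.snapshot("wrist"); w=cv2.convertScaleAbs(w,alpha=1.4)
print(robot.get_calibration("wrist"))
cv2.imwrite("pics/w1.png",w)
E
```

```text
time: 1.85
tcp_pos: [567.1, 151.1, 142.5]
orientation: [0.722, 0.692, -0.0, -0.0]
ft_force: [0.5, 0.4, -0.7]
grip_width: 85.2
grip_force: 0.0
d [ 3.   0.9 90.5] turn -0.001 at [567.1 151.1 142.5] yaw 1.529 q6 1.73 F [ 0.5  0.4 -0.7] t 1.85 w 85.2
{'mtx': array([[371.64829954,   0.        , 324.87352554],
       [  0.        , 371.64829954, 238.58910218],
       [  0.        ,   0.        ,   1.        ]]), 'R': array([[ 9.99026621e-01, -4.41113262e-02,  2.87156940e-05],
       [-4.22126624e-02, -9.55836632e-01,  2.90851206e-01],
       [-1.28023849e-02, -2.90569310e-01, -9.56768298e-01]]), 't': array([-560.16560214,  155.30023819,  344.32824074])}
```

View pics/w1.png

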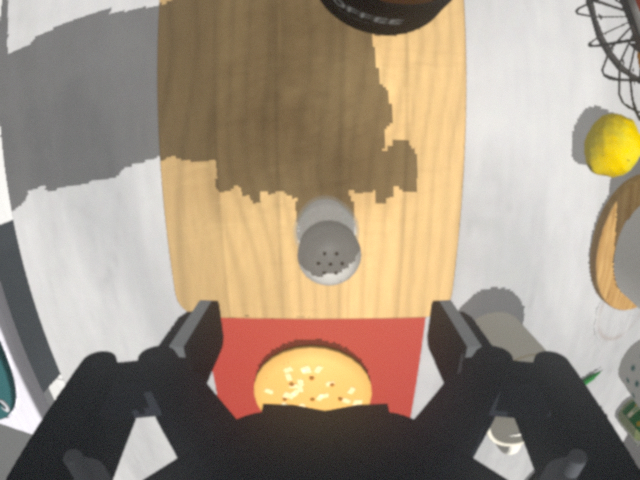

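The wrist view puts the shaker cap at about (329,250), centred between the fingers at (205,330) and (448,330). I'll check it with the fisheye model.

```bash
cat >> h.py <<'E'
def wr2w(uv,z,c=None):
    c=c or robot.get_calibration("wrist"); R,t=np.array(c["R"]),np.array(c["t"]); m=c["mtx"]
    a=(np.array(uv)-m[:2,2])/m[0,0]; r=np.hypot(*a); d=R.T@np.array([*(a/max(r,1e-9)*np.sin(r)),np.cos(r)])
    C=-R.T@t; return C+d*(z-C[2])/d[2]
E
python3 -c "
from h import *
print(wr2w((329,248),110).round(1), wr2w((326,222),22).round(1),wr2w((320,318),22).round(1),wr2w((315,390),18).round(1))"
```

```text
[570.1 165.9 110. ] [568.5 156.7  22. ] [560.2  77.8  22. ] [551.6  -1.1  18. ]
```

```bash
python3 nudge.py '[[85,6,1.5,40,0],[85,6,1.5,88,0],[85,6,1.5,88,0],[40,6,1.5,88,0],[40,6,1.5,88,0],[40,6,1.5,88,0],[40,6,1.5,88,0],[40,6,1.5,88,0]]' 40
python3 -c "
from h import *
go(490,300,110)"
```

```text
time: 2.95
tcp_pos: [569.6, 157.2, 55.2]
orientation: [0.722, 0.692, 0.0, 0.0]
ft_force: [1.1, -0.4, 4.3]
grip_width: 40.0
grip_force: 3.2
d [139.3 -85.4 -54.9] turn None at [569.6 157.2  55.2] yaw 1.529 q6 1.74 F [ 1.1 -0.4  4.3] t 2.95 w 40.0
```

```bash
python3 nudge.py '[[25,0,0,0,0],[25,0,0,0,0],[25,0,0,0,0],[25,0,0,0,0]]' 40
```

```text
time: 3.45
tcp_pos: [569.8, 157.3, 55.6]
orientation: [0.722, 0.692, 0.001, 0.0]
ft_force: [-1.1, -1.2, 11.4]
grip_width: 38.1
grip_force: 39.2
```

```bash
python3 nudge.py '[[25,0,0,-30,0],[25,0,0,-55,0],[25,0,0,-55,0]]'
python3 - <<'E'
from h import *
import cv2
w=robot.snapshot("wrist"); t=robot.snapshot("scene")[220:320,220:340]
w=cv2.resize(w[100:420],(600,300)); t=cv2.resize(t,(360,300))
cv2.imwrite("pics/w2.png",cv2.convertScaleAbs(cv2.hconcat([cv2.resize(w,(440,300)),t]),alpha=1.4))
E
```

```text
time: 3.82
tcp_pos: [570.1, 157.4, 111.0]
orientation: [0.722, 0.692, 0.001, 0.001]
ft_force: [-0.5, 0.5, -1.8]
grip_width: 37.8
grip_force: 40.6
```

View pics/w2.png

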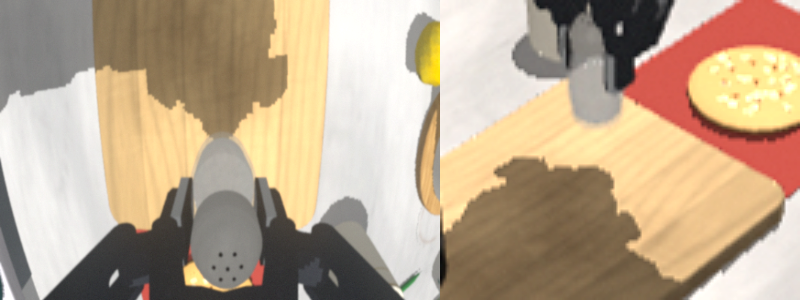

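The shaker is held and looks upright. I'll carry it to the board's far half, robot side.

```bash
python3 nudge.py '[[25,60,-40,0,0],[25,139,-85,0,0],[25,139,-85,0,0],[25,139,-85,0,0],[25,139,-85,30,0],[25,139,-85,50,0],[25,139,-85,50,0]]'
python3 -c "
from h import *
go(490,300,55.3)"
```

```text
time: 4.8
tcp_pos: [489.4, 298.6, 58.0]
orientation: [0.722, 0.692, -0.002, -0.001]
ft_force: [0.8, -0.0, -0.2]
grip_width: 37.6
grip_force: 40.6
d [1.5 0.5 2.7] turn None at [489.4 298.6  58. ] yaw 1.528 q6 2.02 F [ 0.8 -0.  -0.2] t 4.8 w 37.6
```

```bash
python3 nudge.py '[[25,0,0,2,0],[25,0,0,4,0],[25,0,0,4,0]]'
```

```text
time: 5.18
tcp_pos: [490.3, 299.7, 56.0]
orientation: [0.722, 0.692, 0.0, 0.0]
ft_force: [-0.3, -0.1, -0.2]
grip_width: 37.6
grip_force: 40.6
```

```bash
python3 nudge.py '[[25,0,0,1.5,0],[25,0,0,1.5,0],[25,0,0,2.5,0],[25,0,0,2.5,0]]'
```

```text
time: 5.68
tcp_pos: [490.6, 300.0, 55.4]
orientation: [0.722, 0.692, 0.001, 0.0]
ft_force: [-7.9, -4.5, 30.8]
grip_width: 37.5
grip_force: 45.1
```

```bash
python3 nudge.py '[[25,0,0,-1.5,0],[45,0,0,-1.5,0],[60,0,0,-1.5,0],[85,0,0,-1.5,0],[85,0,0,-1.5,0],[85,0,0,-60,0],[85,0,0,-130,0],[85,0,0,-150,0]]'
python3 - <<'E'
from h import *
go(441.8,-377.4,200,0.318)
import cv2
i=robot.snapshot("scene")[200:380,120:400]
cv2.imwrite("pics/s3.png",cv2.resize(cv2.convertScaleAbs(i,alpha=1.4),None,fx=2,fy=2))
E
```

```text
time: 6.68
tcp_pos: [490.9, 300.0, 206.7]
orientation: [0.722, 0.692, 0.002, 0.001]
ft_force: [0.7, 0.8, -0.4]
grip_width: 85.0
grip_force: 0.0
d [-678.9  -20.7    5.4] turn 1.211 at [490.9 300.  206.7] yaw 1.529 q6 2.02 F [ 0.7  0.8 -0.4] t 6.675 w 85.0
```

View pics/s3.png

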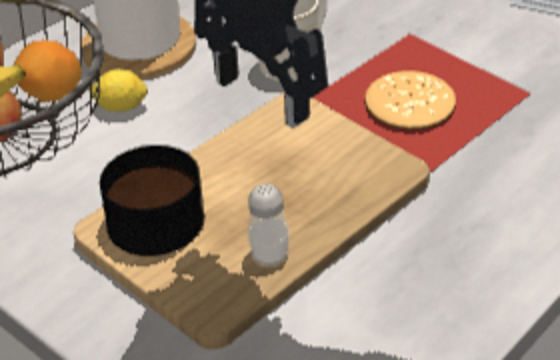

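The shaker stands upright at crop pixel (268,235), clear of the landing zone. The turner is next.

```bash
python3 nudge.py '[[85,-679,-21,0,1.211],[85,-679,-21,0,1.211],[85,-679,-21,0,1.211],[85,-679,-21,0,1.211],[85,-679,-21,0,1.211],[85,-679,-21,0,1.211],[85,-679,-21,0,1.211],[85,-679,-21,0,1.211]]' 40
python3 -c "
from h import *
go(441.8,-377.4,110,0.318)"
```

```text
time: 7.72
tcp_pos: [453.2, -201.1, 203.1]
orientation: [0.988, 0.157, 0.0, 0.0]
ft_force: [1.4, 0.1, 0.1]
grip_width: 85.0
grip_force: 0.0
d [-65.7 164.   93.2] turn -0.002 at [ 453.2 -201.1  203.1] yaw 0.316 q6 2.24 F [1.4 0.1 0.1] t 7.725 w 85.0
```

```bash
python3 nudge.py '[[85,-66,164,40,0],[85,-66,164,80,0],[85,-66,164,93,0],[85,-66,164,93,0],[85,-66,164,93,0],[85,-66,164,93,0]]' 120
python3 - <<'E'
from h import *
import cv2
go(441.8,-377.4,31,0.318)
c=robot.get_calibration("wrist"); w=robot.snapshot("wrist")
h=cv2.cvtColor(w,cv2.COLOR_BGR2HSV)
m=cv2.inRange(h,(0,90,30),(20,255,200)); n,l,s,ct=cv2.connectedComponentsWithStats(m)
for k in np.argsort(-s[1:,4])[:3]+1:
    r=cv2.minAreaRect(np.argwhere(l==k)[:,::-1].astype(np.float32)); b=cv2.boxPoints(r)
    print(s[k],[wr2w(q,62,c)[:2].round(1).tolist() for q in b], wr2w(r[0],62,c).round(1))
E
```

```text
time: 8.48
tcp_pos: [442.7, -374.6, 111.3]
orientation: [0.987, 0.159, 0.0, 0.0]
ft_force: [-0.6, -0.7, -0.7]
grip_width: 85.3
grip_force: 0.0
d [-1.8  2.3 80.3] turn 0.001 at [ 442.7 -374.6  111.3] yaw 0.319 q6 1.98 F [-0.6 -0.7 -0.7] t 8.475 w 85.3
[   0    0   85  144 8703] [[552.7, -100.9], [554.4, -187.9], [470.0, -217.2], [454.0, -138.4]] [ 506.6 -169.3   62. ]
[ 313  282   31   80 2128] [[432.3, -371.6], [437.5, -387.5], [386.5, -405.5], [380.7, -387.8]] [ 410.8 -387.6   62. ]
[436 375   8  13  72] [[392.0, -468.9], [393.1, -473.8], [383.6, -478.9], [382.5, -473.8]] [ 387.9 -473.8   62. ]
```

```bash
python3 nudge.py '[[85,-1,2,50,0],[85,-1,2,80,0],[85,-1,2,80,0],[10,-1,2,80,0],[10,-1,2,80,0],[10,-1,2,80,0],[10,-1,2,80,0],[10,-1,2,80,0]]' 120
python3 nudge.py '[[10,0,0,0,0],[10,0,0,0,0],[10,0,0,0,0],[10,0,0,0,0]]'
```

```text
time: 9.52
tcp_pos: [442.1, -377.8, 30.8]
orientation: [0.987, 0.158, 0.0, 0.0]
ft_force: [-1.2, 0.8, 7.9]
grip_width: 18.2
grip_force: 116.8
time: 10.02
tcp_pos: [442.1, -377.8, 30.8]
orientation: [0.987, 0.158, 0.0, 0.0]
ft_force: [-1.1, 1.0, 6.0]
grip_width: 18.4
grip_force: 116.8
```

```bash
python3 nudge.py '[[10,0,0,-30,0],[10,0,0,-90,0],[10,0,0,-90,0],[10,0,0,-90,0]]'
python3 -c "
from h import *
go(539.5,-250.8,120,1.5317)"
```

```text
time: 10.52
tcp_pos: [441.7, -377.4, 119.7]
orientation: [0.987, 0.158, -0.0, -0.0]
ft_force: [0.7, -0.3, -1.6]
grip_width: 18.9
grip_force: 117.7
d [132.5 -89.7  -0.3] turn -1.214 at [ 441.7 -377.4  119.7] yaw 0.318 q6 1.98 F [ 0.7 -0.3 -1.6] t 10.525 w 18.9
```

```bash
python3 nudge.py '[[10,0,-60,-10,-0.15],[10,40,-90,-10,-0.3],[10,80,-90,0,-0.5],[10,132,-90,0,-0.7],[10,132,-90,0,-0.9],[10,132,-90,0,-1.1],[10,132,-90,0,-1.214],[10,132,-90,0,-1.214]]'
python3 nudge.py '[[10,0,0,0,0],[10,0,0,40,0],[10,0,0,60,0],[10,0,0,60,0],[10,0,0,60,0]]'
python3 - <<'E'
from h import *
import cv2
go(539.5,-250.8,33,1.5317)
i=cv2.convertScaleAbs(robot.snapshot("top"),alpha=1.6)[180:350,290:450]
s=cv2.convertScaleAbs(robot.snapshot("scene"),alpha=1.4)[170:320,270:450]
cv2.imwrite("pics/t4.png",cv2.hconcat([cv2.resize(i,(440,468)),cv2.resize(s,(360,468))]))
E
```

```text
time: 11.52
tcp_pos: [538.6, -250.5, 118.7]
orientation: [0.721, 0.693, -0.0, -0.001]
ft_force: [0.2, -0.3, -1.4]
grip_width: 18.6
grip_force: 118.2
time: 12.15
tcp_pos: [539.6, -251.1, 61.0]
orientation: [0.721, 0.693, 0.0, 0.0]
ft_force: [0.1, -0.1, -2.2]
grip_width: 18.2
grip_force: 118.1
d [ 0.4 -0.1 28. ] turn -0.001 at [ 539.6 -251.1   61. ] yaw 1.531 q6 1.04 F [ 0.1 -0.1 -2.2] t 12.15 w 18.2
```

View pics/t4.png

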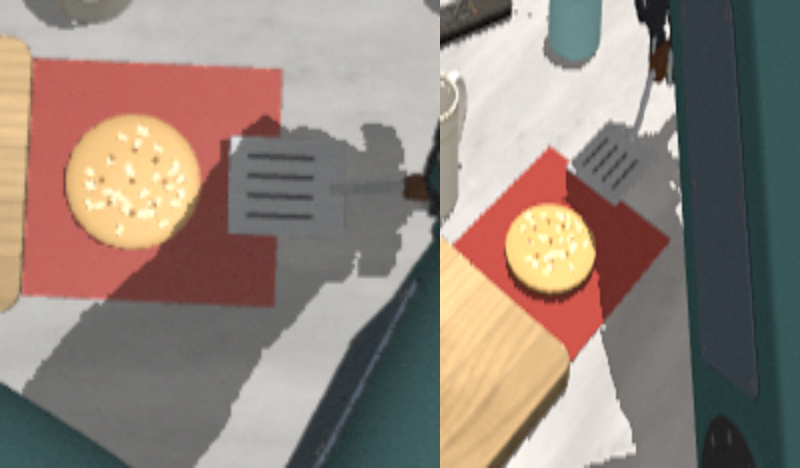

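The blade is aligned: with the mat's tilt in the picture, the centreline of the biscuit at (132,182) passes through the blade centre at (285,187). I'll lower it onto the mat and watch the force.

```bash
python3 nudge.py '[[10,0,0,15,0],[10,0,0,25,0],[10,0,0,26,0],[10,0,0,27,0],[10,0,0,27,0]]'
python3 nudge.py '[[10,0,0,1,0],[10,0,0,1,0],[10,0,0,2,0],[10,0,0,2,0]]'
```

```text
time: 12.88
tcp_pos: [539.2, -250.9, 33.4]
orientation: [0.721, 0.693, 0.0, 0.0]
ft_force: [-0.5, -0.9, -0.9]
grip_width: 18.4
grip_force: 118.4
time: 13.38
tcp_pos: [539.5, -251.4, 31.8]
orientation: [0.721, 0.693, -0.0, 0.001]
ft_force: [-2.2, -2.8, 7.4]
grip_width: 18.3
grip_force: 119.8
```

```bash
python3 nudge.py '[[10,8,0,0,0],[10,16,0,0,0],[10,24,0,0,0],[10,32,0,0,0],[10,40,0,0,0],[10,47,0,0,0],[10,54,0,0,0],[10,54,0,0,0]]'
python3 nudge.py '[[10,5,0,0,0],[10,10,0,0,0],[10,15,0,0,0],[10,15,0,0,0]]'
```

```text
time: 14.38
tcp_pos: [542.7, -197.6, 32.6]
orientation: [0.721, 0.693, 0.0, 0.002]
ft_force: [0.7, -3.6, 12.8]
grip_width: 18.4
grip_force: 120.6
time: 14.88
tcp_pos: [543.4, -183.0, 32.7]
orientation: [0.721, 0.693, 0.0, 0.002]
ft_force: [0.5, -5.3, 14.7]
grip_width: 18.2
grip_force: 120.8
```

```bash
cat >> h.py <<'E'
def bisc(z=12):
    import cv2
    i=robot.snapshot("top"); h=cv2.cvtColor(i,cv2.COLOR_BGR2HSV)
    m=cv2.inRange(h,(8,70,60),(25,255,255)); m[:,:303]=0; m[:,395:]=0; m[:190]=0; m[300:]=0
    ys,xs=np.nonzero(m); print("cols",xs.min(),xs.max(),"rows",ys.min(),ys.max(),"n",len(xs), "c",px2w("top",((xs.min()+xs.max())/2,(ys.min()+ys.max())/2),z).round(1),
     "ends",px2w("top",(xs.max(),ys.mean()),z).round(1)[1],px2w("top",(xs.min(),ys.mean()),z).round(1)[1])
E
python3 -c "
from h import *
bisc(); go(0,0,0)"
```

```text
cols 303 348 rows 221 269 n 1814 c [550.7  14.7  12. ] ends -36.7 66.2
d [ 161.6 -550.2   30.4] turn None at [ 543.4 -183.    32.7] yaw 1.531 q6 1.14 F [ 0.4 -6.  14.1] t 14.925 w 18.3
```

The biscuit is at the stop and the blade is about 14 mm under it. I'll go deeper.

```bash
python3 nudge.py '[[10,6,0,0,0],[10,12,0,0,0],[10,18,0,0,0],[10,22,0,0,0],[10,22,0,0,0]]'
python3 -c "
from h import *
bisc(); go(0,0,0)"
```

```text
time: 15.55
tcp_pos: [544.3, -161.0, 32.7]
orientation: [0.721, 0.693, 0.0, 0.002]
ft_force: [-0.5, -6.5, 14.1]
grip_width: 18.3
grip_force: 120.9
cols 303 348 rows 220 269 n 1816 c [551.8  14.7  12. ] ends -36.7 66.2
d [ 139.6 -550.3   30.4] turn None at [ 544.3 -161.    32.7] yaw 1.531 q6 1.18 F [-0.5 -5.9 13.8] t 15.6 w 18.5
```

```bash
python3 nudge.py '[[10,1,0,-10,0],[10,2,0,-19,0],[10,4,0,-27,0],[10,7,0,-35,0],[10,12,0,-43,0],[10,17,0,-50,0],[10,23,0,-56,0],[10,23,0,-56,0]]'
python3 - <<'E'
from h import *
import cv2
bisc(); go(0,0,0)
i=cv2.convertScaleAbs(robot.snapshot("top"),alpha=1.6)[180:310,270:400]
s=cv2.convertScaleAbs(robot.snapshot("scene"),alpha=1.4)[170:320,240:420]
cv2.imwrite("pics/t5.png",cv2.hconcat([cv2.resize(i,(390,390)),cv2.resize(s,(410,390))]))
E
```

```text
time: 16.6
tcp_pos: [543.9, -136.5, 87.7]
orientation: [0.721, 0.693, 0.0, 0.0]
ft_force: [0.0, 0.0, -1.8]
grip_width: 18.6
grip_force: 118.4
cols 303 328 rows 219 269 n 1101 c [552.8  37.6  12. ] ends 9.0 66.2
d [ 115.7 -548.7   87.2] turn None at [ 543.8 -136.8   87.4] yaw 1.532 q6 1.22 F [ 0.2 -1.1 -2.3] t 16.65 w 18.6
```

View pics/t5.png

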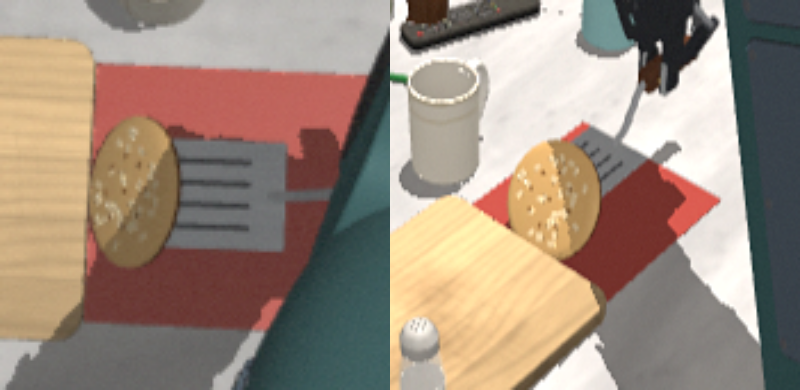

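The pivot works. The biscuit leans at about 55° against the board end at (135,190), centred on the blade, so I'll continue over the top.

```bash
python3 nudge.py '[[10,6,0,-5,0],[10,13,0,-9,0],[10,20,0,-12,0],[10,28,0,-15,0],[10,36,0,-16,0],[10,44,0,-16,0],[10,54,0,-16,0],[10,64,0,-16,0]]'
python3 nudge.py '[[10,0,0,0,0],[10,8,0,0,0],[10,8,0,0,0]]'
python3 - <<'E'
from h import *
import cv2
bisc(); go(0,0,0)
i=cv2.convertScaleAbs(robot.snapshot("top"),alpha=1.6)[180:310,240:370]
s=cv2.convertScaleAbs(robot.snapshot("scene"),alpha=1.4)[170:320,240:420]
cv2.imwrite("pics/t6.png",cv2.hconcat([cv2.resize(i,(390,390)),cv2.resize(s,(410,390))]))
E
```

```text
time: 17.75
tcp_pos: [546.1, -72.3, 103.1]
orientation: [0.721, 0.693, -0.0, -0.0]
ft_force: [0.1, 0.7, -2.9]
grip_width: 18.2
grip_force: 118.3
time: 18.12
tcp_pos: [546.4, -64.7, 103.2]
orientation: [0.721, 0.693, 0.0, -0.0]
ft_force: [-0.8, -0.3, -2.1]
grip_width: 18.2
grip_force: 118.3
cols 305 305 rows 222 222 n 1 c [603.4  62.2  12. ] ends 62.2 62.2
d [  43.7 -548.6  103.2] turn None at [546.5 -64.9 103.2] yaw 1.532 q6 1.34 F [ 0.1 -0.2 -2.2] t 18.175 w 18.5
```

View pics/t6.png

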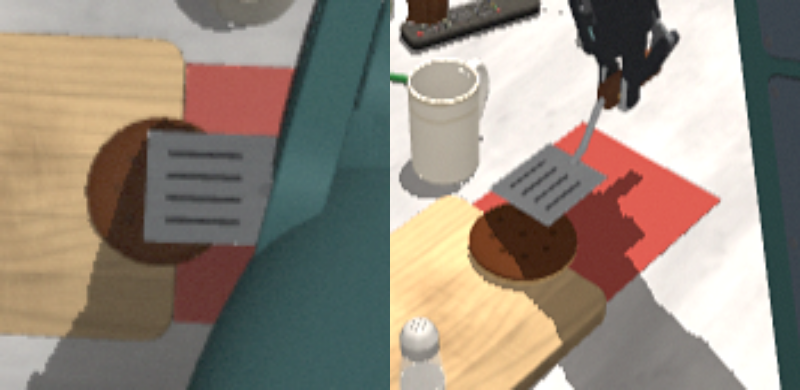

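The biscuit lies dark side up, its far edge at crop (87,190), overhanging the board's end as expected. I'll draw the blade back, measure, then push the biscuit fully onto the board.

```bash
python3 nudge.py '[[10,-30,0,0,0],[10,-60,0,0,0],[10,-90,0,0,0],[10,-100,0,0,0],[10,-100,0,0,0]]'
cat >> h.py <<'E'
def dark(z=30,save=None):
    import cv2
    i=robot.snapshot("top"); h=cv2.cvtColor(i,cv2.COLOR_BGR2HSV)
    m=cv2.inRange(h,(4,110,15),(16,255,110)); m[:,:225]=0; m[:,345:]=0; m[:200]=0; m[290:]=0
    n,l,s,ct=cv2.connectedComponentsWithStats(m); k=1+np.argmax(s[1:,4]); x,y,w,hh,a=s[k]
    print("box",s[k],"c",px2w("top",(x+w/2,y+hh/2),z).round(1),"far y",px2w("top",(x,y+hh/2),z)[1].round(1),"near y",px2w("top",(x+w,y+hh/2),z)[1].round(1))
    if save: cv2.imwrite(save,i)
E
python3 -c "
from h import *
dark(save='pics/t7.png'); go(0,0,0)"
```

```text
time: 18.9
tcp_pos: [542.5, -165.1, 103.1]
orientation: [0.721, 0.693, 0.0, -0.0]
ft_force: [0.6, 0.1, -2.5]
grip_width: 18.2
grip_force: 118.3
box [ 269  217   50   52 1957] c [553.3  85.5  30. ] far y 142.0 near y 29.2
d [ 143.1 -548.5  103.3] turn None at [ 542.5 -164.5  103.2] yaw 1.532 q6 1.17 F [ 0.2  0.4 -2.3] t 18.95 w 18.2
```

```bash
python3 nudge.py '[[10,0,0,-0,0],[10,0,0,20,0],[10,0,0,38,0],[10,0,0,43,0],[10,0,0,43,0],[10,0,0,43,0]]'
python3 -c "
from h import *
go(0,0,60)"
```

```text
time: 19.7
tcp_pos: [543.0, -164.9, 60.9]
orientation: [0.721, 0.693, 0.0, 0.0]
ft_force: [0.6, -0.1, -1.5]
grip_width: 18.3
grip_force: 118.2
d [ 1.438e+02 -5.489e+02  4.000e-01] turn None at [ 543.  -164.9   60.9] yaw 1.532 q6 1.17 F [ 0.6 -0.1 -1.5] t 19.7 w 18.3
```

```bash
python3 nudge.py '[[10,10,0,0.5,0],[10,20,0,0.5,0],[10,28,0,0.5,0],[10,33,0,0.5,0],[10,38,0,0.5,0],[10,43,0,0.5,0],[10,48,0,0.5,0],[10,48,0,0.5,0]]'
python3 -c "
from h import *
dark(); go(0,0,60)"
```

```text
time: 20.7
tcp_pos: [544.4, -116.7, 59.7]
orientation: [0.721, 0.693, 0.0, -0.0]
ft_force: [0.7, -1.8, -0.8]
grip_width: 18.6
grip_force: 118.2
box [ 263  217   50   51 1962] c [554.4  99.1  30. ] far y 155.5 near y 42.7
d [ 9.560e+01 -5.486e+02 -2.000e-01] turn None at [ 544.4 -116.9   59.7] yaw 1.532 q6 1.25 F [ 0.3 -0.1 -2. ] t 20.75 w 18.4
```

```bash
python3 nudge.py '[[10,7,0,0,0],[10,14,0,0,0],[10,21,0,0,0],[10,28,0,0,0],[10,35,0,0,0],[10,42,0,0,0],[10,49,0,0,0],[10,57,0,0,0]]'
python3 -c "
from h import *
dark(); go(0,0,60)"
```

```text
time: 21.75
tcp_pos: [546.7, -59.6, 59.7]
orientation: [0.721, 0.693, 0.0, 0.0]
ft_force: [-0.1, -0.0, -2.5]
grip_width: 18.2
grip_force: 118.2
box [ 238  218   50   49 1921] c [554.  155.5  30. ] far y 212.0 near y 99.1
d [ 3.760e+01 -5.485e+02 -2.000e-01] turn None at [546.6 -58.7  59.7] yaw 1.532 q6 1.35 F [ 0.3  0.9 -2.5] t 21.8 w 18.1
```

The biscuit is on the board with its near rim about 25 mm inside the end. Next I'll withdraw the turner and lay it on the bare worktop past the mat.

```bash
python3 nudge.py '[[10,-20,0,0,0],[10,-60,0,-20,0],[10,-120,0,-30,0],[10,-180,0,-30,0],[10,-240,0,-20,0],[10,-262,0,0,0],[10,-262,0,10,0],[10,-262,0,20,0]]'
python3 -c "
from h import *
go(537,-320,31)"
```

```text
time: 22.8
tcp_pos: [536.2, -321.0, 39.0]
orientation: [0.721, 0.693, 0.0, -0.0]
ft_force: [-0.2, 0.0, -2.8]
grip_width: 18.7
grip_force: 118.3
d [1.  0.8 8. ] turn None at [ 536.2 -321.    39. ] yaw 1.532 q6 0.94 F [-0.2  0.  -2.8] t 22.8 w 18.7
```

```bash
python3 nudge.py '[[10,0,0,4,0],[10,0,0,7,0],[10,0,0,8.5,0],[10,0,0,9,0],[10,0,0,9,0]]'
```

```text
time: 23.42
tcp_pos: [536.6, -321.7, 31.0]
orientation: [0.721, 0.693, 0.0, 0.0]
ft_force: [0.2, 1.9, 1.1]
grip_width: 18.4
grip_force: 118.6
```

```bash
python3 nudge.py '[[10,0,0,0.5,0],[30,0,0,0.5,0],[50,0,0,0.5,0],[85,0,0,0.5,0],[85,0,0,0.5,0],[85,0,0,0.5,0],[85,0,0,-40,0],[85,0,0,-100,0]]'
python3 nudge.py '[[85,0,0,0,0],[85,0,0,-60,0],[85,0,0,-90,0],[85,0,0,-90,0]]'
python3 - <<'E'
from h import *
import cv2
dark(save="pics/end.png"); go(0,0,0)
a=cv2.imread("pics/top0.png");b=cv2.imread("pics/end.png")
# mug, tin, candle unchanged?
for n,(x0,x1,y0,y1) in dict(mug=(300,360,142,188),tin=(148,208,186,240),candle=(445,495,140,188)).items():
    A=cv2.cvtColor(a[y0:y1,x0:x1],6).astype(np.float32);B=cv2.cvtColor(b[y0:y1,x0:x1],6).astype(np.float32)
    print(n,cv2.phaseCorrelate(A,B),np.abs(A-B).mean().round(1))
# bright blade check
g=cv2.inRange(cv2.cvtColor(b,cv2.COLOR_BGR2HSV),(0,0,150),(180,40,255)); g[:,:390]=0;g[:,520:]=0;g[:200]=0;g[290:]=0
n,l,s,c=cv2.connectedComponentsWithStats(g); 
for k in np.argsort(-s[1:,4])[:2]+1:
    r=cv2.minAreaRect(np.argwhere(l==k)[:,::-1].astype(np.float32)); print(s[k],px2w("top",r[0],2.5).round(1))
E
```

```text
time: 24.42
tcp_pos: [535.7, -321.2, 130.7]
orientation: [0.721, 0.693, -0.0, -0.002]
ft_force: [0.5, -1.2, 0.9]
grip_width: 84.8
grip_force: 0.0
time: 24.92
tcp_pos: [537.1, -322.3, 222.3]
orientation: [0.721, 0.693, 0.0, 0.002]
ft_force: [-0.1, 0.3, -0.8]
grip_width: 84.5
grip_force: 0.0
box [ 237  218   50   49 1922] c [554.  157.8  30. ] far y 214.3 near y 101.3
d [ 300.9 -548.9  220.3] turn None at [ 536.6 -322.   220.7] yaw 1.532 q6 0.94 F [ 0.2  0.  -0.8] t 24.975 w 85.1
mug ((-0.02033828893549483, -0.007284775888013684), 0.9960473924875259) 12.7
tin ((0.01717438782386438, -0.022938446040303262), 0.9820716501754008) 8.4
candle ((-0.004968372687930156, -0.014575737376102182), 0.9994521244366964) 15.6
```

```bash
python3 -c "
from bench import robot
print(robot.close_job())"
```

```text
the job is handed in; nothing more can be done
None
```

I handed the job in at about 25 s: the biscuit lies dark side up and wholly on the board, the shaker was left standing on the board's far half, the turner is down on the bare worktop past the mat, and the mug, tin and candle haven't moved. I did not see the turner's or the shaker's final pose: no pictures were left, and an image check for the blade found nothing.

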